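Bleed the hand pellet press, then hold its lever level

TASK

Bleed the hand pellet press and then keep it under load: first twist the spring-return knob on top of the valve block clockwise (seen from above) to its stop and let it spring back, then push the press's lever down by its crossbar until the lever is level. The program finishes while the fingers are still holding the lever level against its spring. On the way do not drive the lever down to its bottom stop, and leave the beaker, the amber bottle and the jar standing where they are.

Things in the scene. Friction and masses are not known exactly. Their poses are not given: they have to be found in the camera images.
- press: hand pellet press, fixed: grey base 170 x 120 x 18 mm, a 45 x 50 mm column 180 mm tall on its +x half, steel die and ram. Origin: centre of the base's underside; z up. The pivot, a level pin along y, is at (45, 0, 160) mm in this frame; from it the lever, a 12 mm steel rod, runs towards the press's -x, at rest rising at 0.50 rad to the level.
- press_grip (a point): white plastic round crossbar, 22 mm in diameter, 100 mm long, square to the lever's outer end. The point is its centre, 170 mm from the pivot; y along the bar, -x outwards along the lever. It moves on the arc about the pivot: in the press's frame it is at (-104, 0, 241) mm at rest and at (-125, 0, 160) mm with the lever level. Nothing but bench and base is under it.
- press_lever: the press's lever with its crossbar. Origin: on the pivot; -x runs along the lever to its outer end, y along the pivot pin and the crossbar. At rest it rises 0.50 rad above the level; it can be pushed down to a bottom stop 0.35 rad below the level. A spring returns it up: it takes about 4 N down at the crossbar to start it moving and about 9 N to hold it level. Free of friction, it never stays down by itself.
- valve: the press's bleed-valve block, fixed to the bench: aluminium block 100 (x) x 80 (y) x 50 mm (z), with a small white gauge face on its -x end and two brass stubs, 22 mm long, on its +x end. Origin: centre of its underside; the knob stands on its vertical axis.
- knob_grip (a point): point on the black valve knob's vertical axis at mid-height of its finger bar, 84 mm above the bench. The bar is 46 mm long, 14 mm thick, from 63 to 97 mm above the bench, and stands on a 50 mm disc. x runs along the bar, y across its thickness; at rest they are parallel to the block's x and y. The bar can be pinched from above.
- valve_knob (a joint): angle of the knob in rad, 0 at rest, growing clockwise seen from above, stop at 1.20. A light spring (0.05 to 0.2 N m) turns it back to 0 when it is let go.
- beaker: empty glass beaker, 64 mm in diameter and 85 mm tall, loose; bystander. Origin: centre of its underside.
- amber_bottle: amber bottle, 60 mm in diameter and 130 mm tall, loose; bystander. Origin: centre of its underside.
- jar: small white jar, 44 mm in diameter and 50 mm tall, loose; bystander. Origin: centre of its underside.
Mind the look-alikes: they are no part of the job. Several things look just like the press: the one meant starts farthest to the robot's right.

How it is judged:
By the outcome, as a careful person would: the job done as asked, in the order asked, and still so for the second after the job is handed in, while the arm keeps its last pose, push and grip.
It also fails if it takes over 54 s, if anything falls off the work surface, if the arm or the gripper's body presses on something with over 40 N, if the wrist force passes 120 N, or if a joint passes its speed limit or range.

ROBOT

A 6-joint arm with a two-finger parallel gripper is mounted at the origin on the work surface. World frame = base frame: x ahead of the robot, y to its left, z up, the work surface at z = 0. Lengths are in m, angles in rad, forces in N, time in s.
With the tool pointing down it reaches from about 0.425 to 0.95 m from the base axis. Payload 3.5 kg.
Tool frame: the origin (TCP) lies midway between the tips of the shut fingers; the grasp point (between the pads) lies 19 mm behind it; z points along the fingers, y is the line along which they close (so a half turn about z gives the same grasp; the last joint's range is limited). The gripper opens to 85 mm and grips with 20 to 120 N. Pads are 22 mm wide; open, the fingers measure 114 mm over their backs; the gripper's body (76 mm by 85 mm) begins 54 mm behind the grasp point. The pads swing forward as they close: fully open they stand 13 mm farther back than shut.
Start: joints at [1.177, 0.286, 1.577, -0, 1.279, -0.15], TCP at [0.163, 0.655, 0.231] pointing down, gripper open.
Joint ranges: [-2.77, 2.77], [-0.9, 2.22], [0.21, 2.48], [-1.53, 4.67], [0.24, 2.81], [-2.84, 2.84]. Speed limits (rad/s): [2.79, 2.79, 3.14, 3.14, 3.14, 3.14].

INTERFACE

Orientations are given as a unit quaternion [x, y, z, w].
In Python, from plant import get_state, read_camera, ctrl gives the robot as it stands.
- The arm moves only by the shell command python3 -m crank 'ROWS' [FORCE]. ROWS is JSON, a list of rows, each a list of 3 entries, a list of its own where there are three numbers: the shift along the tool's x, y, z in mm, then the turn about the tool's z in degrees, then the closure in counts, from 0 (fully open) to 255 (shut). In form: [[[tx, ty, tz], yaw, claw], ...]. A call has 1 to 10 rows; each row is the pose to reach, as a shift and turn from the pose commanded when the call began, along the tool's axes at that moment; what a row does not reach only later rows make up. A row lasts 1/10 s, in which the tool goes at most 50 mm and 8.59 degrees, less where a joint would pass 70% of its speed; a pose out of reach is approached as far as the arm can. A call with a gripper value outside its range is refused whole. The fingers move at their own pace and stop on an object; FORCE is the grip in N (left out, the last holds). Time passes only in rows, so rows that repeat a pose let the fingers close. It gives the time, the measured TCP pose, the force, the opening and the grip force at its end, in the units of the state.
- get_state(): the state, without advancing time (a new reading comes with each control period).
- read_camera(name): name is "scene" or "top" or "wrist"; returns a dict with "frame" (420x560x3 uint8, blue, green, red), "range_z" (420x560 float32, m along the optical axis (not along the pixel's ray), 0 where there is no reading), "vfov" (degrees; the focal length in pixels is half the picture's height over the tangent of half this angle, whatever the lens; pixels are square), "cx", "cy" (the principal point, pixels), "k1" (the pictures are not rectified: a ray, as slopes to the right and down, at radius r is drawn at 1 + k1 r^2 times it, then the intrinsics apply), "origin" and "orientation" of the camera in the world. Camera axes: x right, y down, z forward; pixel columns grow to the right and rows downward; lengths in m; the calibration is good to about 2 mm. A picture is of the moment at which its call begins.
- ctrl.sign_off(): hands the job in; it is judged then, once.
The state is a dict: "time": time; "qpos": joint angles; "dq": joint speeds; "joint_efforts": joint torques, N m; "eef_pos": TCP position; "tcp_rot": TCP orientation; "contact_force": force on the tool from outside, world axes, zero at the start; "wrist_torque": the same for the moment, N m; "opening": opening from 0.0 (shut) to 1.0 (fully open); "finger_force": force on a finger pad.
Only numpy, scipy, OpenCV 4.12 (cv2) and the standard library are available. Lean on these libraries where they do the work, as an engineer would, in place of code of your own. Each camera call takes 0.05 s, during which the arm holds its last target. There are 200 camera calls.

## Working session

There is one attempt and no reset: what is moved stays moved. The work goes in short steps, Python scripts to look and compute and a shell command to move; the robot and the scene stay as the last step left them, time stands still between calls to the robot, and variables do not carry over. Pictures are saved under pics/ and viewed, at most 10 in all, crops included, and the job is handed in when it is done.

```bash
mkdir -p pics; ls
cat > h.py <<'E'
import numpy as np, cv2
from plant import get_state, read_camera, ctrl
from scipy.spatial.transform import Rotation as R
def cloud(c):
    h,w=c['range_z'].shape; f=h/2/np.tan(np.radians(c['vfov'])/2)
    u,v=np.meshgrid(np.arange(w),np.arange(h))
    K=np.array([[f,0,c['cx']],[0,f,c['cy']],[0,0,1.]])
    p=cv2.undistortPoints(np.stack([u,v],-1).reshape(-1,1,2).astype(float),K,np.array([c['k1'],0,0,0,0.])).reshape(h,w,2)
    z=c['range_z'][...,None]
    P=np.concatenate([p*z,z],-1)
    P=P@R.from_quat(c['orientation']).as_matrix().T+np.array(c['origin'])
    P[c['range_z']==0]=np.nan
    return P
E
python3 - <<'E'
from h import *
for n in ['scene','top']:
    c=read_camera(n); cv2.imwrite(f'pics/{n}0.png',c['frame']); np.savez(f'{n}.npz',f=c['frame'],P=cloud(c)); print(n,c['vfov'],c['k1'],c['origin'],c['orientation'],np.mean(c['range_z']==0))
s=get_state(); print(s)
E
```

```text
pics
scene 45.42452735678407 0.006345198565358266 [1.58293831 0.18531761 0.96711927] [ 0.58376081  0.69058779 -0.32231564 -0.28004365] 0.003924319727891156
top 57.11158143891302 -0.10332354460768697 [0.55716331 0.03502159 1.15595575] [-0.7062119   0.70730852 -0.02366557  0.020478  ] 0.0040178571428571425
{'time': 0.1, 'qpos': array([ 1.17695603e+00,  2.87129805e-01,  1.57802687e+00,  2.30377729e-05,
        1.27860568e+00, -1.49979638e-01]), 'dq': array([-0.00015501,  0.00051933, -0.00245818, -0.00054139,  0.00143938,
       -0.00077424]), 'joint_efforts': array([ 5.23399594e-04, -4.07298946e+01, -2.93697971e+01, -1.38113369e-04,
        3.48530033e-03,  3.14760612e-06]), 'eef_pos': array([0.16270191, 0.65448723, 0.23005236]), 'tcp_rot': array([ 1.21631663e-01,  9.92574713e-01, -1.04203250e-03, -3.01982444e-04]), 'contact_force': array([ 0.93189037,  0.99811158, -0.19942555]), 'wrist_torque': array([ 0.04199027, -0.00932611, -0.01641766]), 'finger_force': 0.0, 'opening': 0.9997627877221166}
```

View pics/scene0.png

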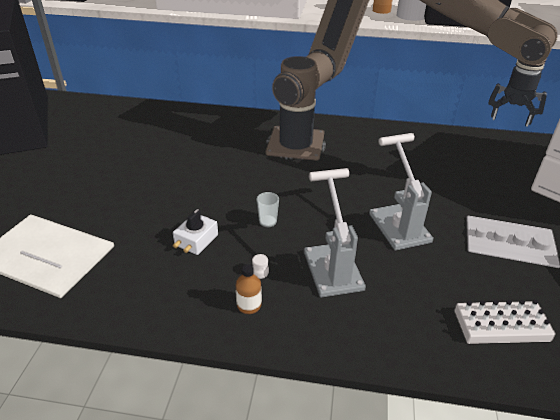

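View pics/top0.png

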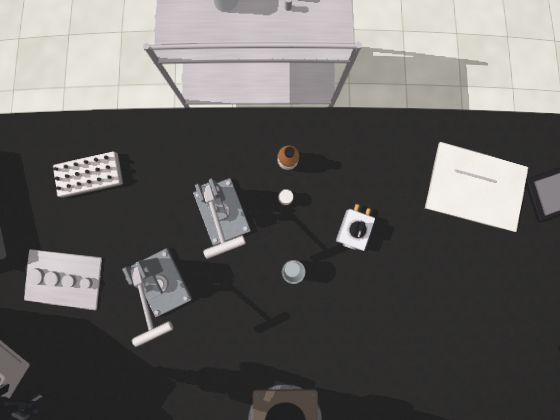

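Both views show two presses. The one farther right (top ~(222,212), scene ~(335,265)) is the target. The valve is at top (357,230), the beaker at (293,271), the jar at (286,197) and the bottle at (288,157).

Run:
```python
from h import *
d=np.load('top.npz');f=d['f'].astype(int);P=d['P']
def reg(u0,u1,v0,v1):
    return P[v0:v1,u0:u1].reshape(-1,3),f[v0:v1,u0:u1].reshape(-1,3)
def rect(Q,name):
    r=cv2.minAreaRect((Q[:,:2]*1000).astype(np.float32)); 
    b=cv2.boxPoints(r); e=[b[1]-b[0],b[2]-b[1]]; L=[np.linalg.norm(x) for x in e]; l=e[int(np.argmax(L))]
    print(name,len(Q),'c',np.round(r[0],1),'size',np.round(sorted(L),1),'long dir deg',np.degrees(np.arctan2(l[1],l[0])).round(1),'z',np.percentile(Q[:,2]*1000,[5,50,95]).round(1),'med',np.round(np.median(Q,0)*1000,1))
p,c=reg(195,255,225,265); rect(p[(p[:,2]>.22)&(c.min(1)>120)],'bar')
p,c=reg(185,260,170,245); rect(p[(p[:,2]>.012)&(p[:,2]<.024)],'base')
p,c=reg(330,385,200,260)
rect(p[(p[:,2]>.043)&(p[:,2]<.055)],'block'); k=p[(p[:,2]>.085)]; rect(k,'knobbar'); rect(p[p[:,2]>.056],'knob')
p,c=reg(270,315,255,290); rect(p[p[:,2]>.03],'beaker')
p,c=reg(270,305,140,175); rect(p[p[:,2]>.03],'bottle')
p,c=reg(272,300,185,210); rect(p[p[:,2]>.03],'jar')
p,c=reg(350,376,200,216); s=p[(p[:,2]>.01)&(c[:,0]<90)&(c[:,2]>110)]; print('stubs',np.median(s,0),len(s))
p,c=reg(120,180,320,350); rect(p[p[:,2]>.2],'otherbar')
# scene check
d=np.load('scene.npz');f=d['f'].astype(int);P=d['P']
p,c=reg(305,352,165,184); rect(p[(p[:,2]>.2)],'bar_s')
p,c=reg(170,222,205,255); rect(p[p[:,2]>.088],'knobbar_s'); rect(p[(p[:,2]>.044)&(p[:,2]<.054)],'block_s')
```

```text
bar 439 c [547.2 157. ] size [61.1 99.8] long dir deg -69.0 z [227.8 251.2 254.9] med [532.4 154.9 251.2]
base 1436 c [624.8 186.7] size [121.  170.1] long dir deg 21.1 z [15.7 19.3 22.7] med [605.5 166.1  19.3]
block 640 c [ 568.1 -205.5] size [ 81.7 105.4] long dir deg -19.9 z [47.1 50.9 54.4] med [ 571.7 -202.2   50.9]
knobbar 94 c [ 569.5 -206.4] size [14.8 44.9] long dir deg -20.8 z [ 89.3  97.2 101.6] med [ 568.5 -205.5   97.2]
knob 305 c [ 563.8 -203.5] size [59.3 71.6] long dir deg -20.5 z [56.6 65.3 99.8] med [ 568.9 -201.6   65.3]
beaker 174 c [454.6 -22.8] size [58.1 58.4] long dir deg 0.1 z [33.9 71.1 88.3] med [441.8 -31.8  71.1]
bottle 409 c [778.8 -10.4] size [58.4 58.7] long dir deg -13.8 z [ 47.9  92.5 132.9] med [770.7  -8.6  92.5]
jar 152 c [666.1  -3.9] size [34.7 37.9] long dir deg -0.7 z [45.9 51.  54.3] med [666.   -3.9  51. ]
stubs [ 0.63052951 -0.21705789  0.03013224] 15
otherbar 434 c [332.6 325.1] size [45.8 99.8] long dir deg -63.8 z [235.3 250.9 254.7] med [326.6 323.1 250.9]
bar_s 361 c [537.1 153.4] size [35.8 98.3] long dir deg -64.5 z [234.  247.  253.2] med [537.3 153.3 247. ]
knobbar_s 86 c [ 571.7 -206.3] size [18.  48.7] long dir deg -18.3 z [89.  95.9 99.1] med [ 574.4 -204.3   95.9]
block_s 436 c [ 569.8 -205.8] size [ 82.6 108.2] long dir deg -20.3 z [45.5 50.1 53.3] med [ 593.3 -194.5   50.1]
```

Press base is at (625,187) mm with yaw 21°. The knob is at (570,-206), with its bar at yaw -20.5°. First I'll rise and travel over the bench toward the knob.

```bash
python3 -m crank '[[[0,0,-50],0,0],[[0,0,-110],0,0],[[-30,-15,-110],0,0],[[-80,-40,-110],0,0],[[-125,-60,-110],0,0],[[-170,-80,-110],0,0],[[-215,-100,-110],0,0],[[-260,-120,-110],0,0],[[-305,-140,-110],0,0],[[-335,-160,-110],0,0]]' 60
```

```text
time: 1.1
eef_pos: [0.4513, 0.4168, 0.3404]
tcp_rot: [0.122, 0.992, -0.001, -0.0]
contact_force: [0.7, 0.1, 0.2]
opening: 0.999
finger_force: 0.0
```

```bash
python3 -m crank '[[[-20,-45,0],0,0],[[-40,-90,0],1,0],[[-60,-135,0],2,0],[[-80,-180,0],3,0],[[-100,-225,0],4,0],[[-120,-270,0],5,0],[[-140,-315,0],6,0],[[-160,-360,0],6.5,0],[[-180,-405,0],6.5,0],[[-200,-450,0],6.5,0]]'
python3 - <<'E'
from h import *
s=get_state();M=R.from_quat(s['tcp_rot']).as_matrix()
d=np.array([.570,-.206,.170])-s['eef_pos'];print('tool shift mm',(M.T@d*1000).round(1),'ydeg',np.degrees(np.arctan2(M[1,1],M[0,1])),s['qpos'].round(2))
E
```

```text
time: 2.1
eef_pos: [0.5345, -0.068, 0.3409]
tcp_rot: [0.178, 0.984, 0.0, -0.0]
contact_force: [0.3, 1.1, 0.0]
opening: 0.997
finger_force: 0.0
tool shift mm [ -81.6 -116.9  170.9] ydeg 69.52278002516731 [-0.31 -0.08  1.78  0.    1.45 -1.53]
```

```bash
python3 -m crank '[[[-25,-35,20],0,0],[[-50,-70,50],0,0],[[-75,-105,80],0,0],[[-82,-117,125],0,0],[[-82,-117,170],0,0],[[-82,-117,171],0,0],[[-82,-117,171],0,0]]'
python3 - <<'E'
from h import *
c=read_camera('wrist'); cv2.imwrite('pics/w1.png',c['frame']);P=cloud(c)
p=P.reshape(-1,3);m=(p[:,2]>.085)&(p[:,2]<.105)&(np.hypot(p[:,0]-.57,p[:,1]+.206)<.05)
q=p[m];r=cv2.minAreaRect((q[:,:2]*1000).astype(np.float32));print(len(q),r)
s=get_state();M=R.from_quat(s['tcp_rot']).as_matrix()
d=np.array([r[0][0]/1000,r[0][1]/1000,.068])-s['eef_pos'];print((M.T@d*1000).round(1),s['eef_pos'])
E
```

```text
time: 2.8
eef_pos: [0.5702, -0.2039, 0.1696]
tcp_rot: [0.178, 0.984, 0.0, -0.001]
contact_force: [1.0, -0.1, 0.5]
opening: 0.998
finger_force: 0.0
1135 ((570.4824829101562, -207.2209014892578), (13.550891876220703, 45.633113861083984), 69.62520599365234)
[  0.3  -3.  104.2] [ 0.57162913 -0.20443207  0.17223408]
```

View pics/w1.png

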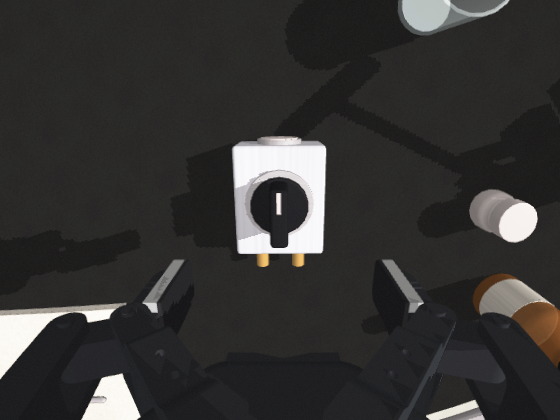

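The wrist view shows the knob bar at (279,215), aligned and midway between the fingers. I'll descend and pinch it.

```bash
python3 -m crank '[[[0,-3,45],0,0],[[0,-3,80],0,0],[[0,-3,101],0,0],[[0,-3,101],0,0],[[0,-3,101],0,255],[[0,-3,101],0,255],[[0,-3,101],0,255],[[0,-3,101],0,255],[[0,-3,101],0,255],[[0,-3,101],0,255]]' 50
```

```text
time: 3.85
eef_pos: [0.5702, -0.2073, 0.0704]
tcp_rot: [0.178, 0.984, -0.0, 0.001]
contact_force: [-1.0, 0.4, 4.3]
opening: 0.157
finger_force: 50.3
```

```bash
python3 -m crank '[[[0,0,0],8,255],[[0,0,0],16,255],[[0,0,0],24,255],[[0,0,0],32,255],[[0,0,0],40,255],[[0,0,0],48,255],[[0,0,0],56,255],[[0,0,0],63,255],[[0,0,0],66,255],[[0,0,0],66,255]]'
python3 -c "
from h import *
s=get_state();M=R.from_quat(s['tcp_rot']).as_matrix();print(np.degrees(np.arctan2(M[1,1],M[0,1])),s['wrist_torque'],s['qpos'])"
```

```text
time: 4.85
eef_pos: [0.5706, -0.207, 0.0704]
tcp_rot: [0.685, 0.729, 0.001, 0.001]
contact_force: [0.6, 3.0, 5.0]
opening: 0.157
finger_force: 50.4
3.57462298174783 [ 0.3982326  -0.06674179  0.17818662] [-5.15358024e-01  3.17149964e-01  1.85636734e+00  1.10941288e-03
  9.66368314e-01 -5.78376494e-01]
```

```bash
python3 -m crank '[[[0,0,0],2,255],[[0,0,0],4,255],[[0,0,0],5.5,255],[[0,0,0],7,255],[[0,0,0],7,255],[[0,0,0],7,255]]'
python3 -c "
from h import *
s=get_state();M=R.from_quat(s['tcp_rot']).as_matrix();print(np.degrees(np.arctan2(M[1,1],M[0,1])),s['wrist_torque'])"
```

```text
time: 5.45
eef_pos: [0.5706, -0.207, 0.0705]
tcp_rot: [0.724, 0.69, -0.001, 0.001]
contact_force: [1.6, 3.0, 5.5]
opening: 0.157
finger_force: 75.2
-2.7879460089935466 [ 0.52572554 -0.26279888  1.94073362]
```

The torque jumped from 0.18 to 1.9 N m, so the knob is at its stop. I'll release it, lift, and check that it springs back.

```bash
python3 -m crank '[[[0,0,0],0,0],[[0,0,0],0,0],[[0,0,0],0,0],[[0,0,0],0,0],[[0,0,0],0,0],[[0,0,0],0,0],[[0,0,-40],0,0],[[0,0,-85],0,0],[[0,0,-110],0,0],[[0,0,-110],0,0]]'
python3 - <<'E'
from h import *
c=read_camera('wrist'); P=cloud(c)
p=P.reshape(-1,3);m=(p[:,2]>.085)&(p[:,2]<.105)&(np.hypot(p[:,0]-.57,p[:,1]+.206)<.05)
q=p[m];r=cv2.minAreaRect((q[:,:2]*1000).astype(np.float32));print(len(q),r)
s=get_state();M=R.from_quat(s['tcp_rot']).as_matrix();print(s['qpos'],s['opening'])
for t in ([.565,-.19,.36],[.528,.150,.33]):
    print((M.T@(np.array(t)-s['eef_pos'])*1000).round(1))
E
```

```text
time: 6.45
eef_pos: [0.5724, -0.2089, 0.1854]
tcp_rot: [0.728, 0.685, 0.001, 0.005]
contact_force: [1.2, 0.4, 0.7]
opening: 1.001
finger_force: 0.0
1147 ((571.07568359375, -206.96267700195312), (14.503604888916016, 45.95159912109375), 69.86127471923828)
[-5.16303499e-01  1.81180070e-01  1.79467879e+00 -2.38439248e-04
  1.16011633e+00 -4.55393806e-01] 0.996559930082595
[  17.3   -6.2 -177.9]
[ 354.5  -63.9 -149.1]
```

The knob is back at its rest angle (69.9°, was 69.6°). Next I'll shut the fingers and go above the crossbar.

```bash
python3 -m crank '[[[0,0,-50],8,255],[[0,0,-100],16,255],[[10,0,-145],24,255],[[55,-10,-149],32,255],[[100,-18,-149],40,255],[[145,-26,-149],48,255],[[190,-34,-149],56,255],[[235,-42,-149],62,255],[[280,-50,-149],65.5,255],[[325,-58,-149],65.5,255]]' 40
python3 -m crank '[[[0,0,0],0,255],[[0,0,0],0,255]]'
python3 - <<'E'
from h import *
s=get_state();M=R.from_quat(s['tcp_rot']).as_matrix();print(np.degrees(np.arctan2(M[1,1],M[0,1])),s['qpos'].round(2))
c=read_camera('wrist'); P=cloud(c);cv2.imwrite('pics/w2.png',c['frame']);f=c['frame'].astype(int)
p=P.reshape(-1,3);col=f.reshape(-1,3);h=np.hypot(p[:,0]-.528,p[:,1]-.15)
q=p[(p[:,2]>.234)&(p[:,2]<.262)&(h<.07)&(col.min(1)>90)];r=cv2.minAreaRect((q[:,:2]*1000).astype(np.float32));print(len(q),r,np.percentile(q[:,2],[2,50,98]))
a=np.radians(21);B=np.array([.625,.187,0]);u=np.array([np.cos(a),np.sin(a),0])
l=(q-B)@u; t=(q-B)@np.array([-u[1],u[0],0]); print('along x',np.percentile(l,[1,50,99]),'y',np.percentile(t,[1,50,99]))
print((M.T@(np.array([.528,.150,.27])-s['eef_pos'])*1000).round(1))
E
```

```text
time: 7.5
eef_pos: [0.5303, 0.1223, 0.3258]
tcp_rot: [0.983, 0.182, -0.002, -0.0]
contact_force: [0.3, 0.9, -0.6]
opening: -0.0
finger_force: 0.0
time: 7.7
eef_pos: [0.5307, 0.1213, 0.3262]
tcp_rot: [0.983, 0.184, -0.002, 0.0]
contact_force: [-0.7, -1.0, 0.8]
opening: 0.001
finger_force: 0.0
-68.84078471032106 [ 0.04 -0.06  1.78 -0.    1.42  1.24]
4021 ((537.89599609375, 152.84915161132812), (37.60092544555664, 99.31321716308594), 21.328847885131836) [0.23611145 0.25142512 0.25399385]
along x [-0.11199759 -0.09913266 -0.07867989] y [-0.04882073 -0.00083905  0.04732495]
[  8.  -27.7  56.2]
```

View pics/w2.png

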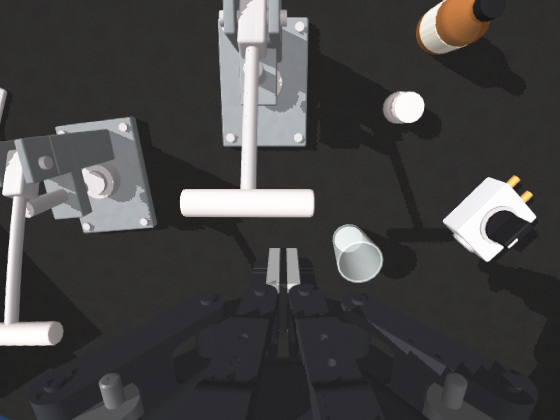

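The wrist view shows the crossbar at (180–314, 203), square to the tool, with the shut fingertips at (283,255) and off to its near side. I'll move over its centre, then press down along the arc.

```bash
python3 -m crank '[[[8,-28,0],0,255],[[8,-28,30],0,255],[[8,-28,60],0,255],[[8,-28,60],0,255]]'
python3 -m crank '[[[0,0,7],0,255],[[0,0,14],0,255],[[-5,0,24],0,255],[[-9,0,34],0,255],[[-12,0,44],0,255],[[-15,0,53],0,255],[[-15,0,53],0,255]]'
```

```text
time: 8.15
eef_pos: [0.5265, 0.1478, 0.2624]
tcp_rot: [0.983, 0.181, -0.006, -0.0]
contact_force: [-0.1, 0.2, -0.9]
opening: 0.0
finger_force: 0.0
time: 8.85
eef_pos: [0.5138, 0.1429, 0.2158]
tcp_rot: [0.983, 0.183, -0.001, 0.001]
contact_force: [-4.4, -3.8, 7.6]
opening: 0.001
finger_force: 3.8
```

```bash
cat > bar.py <<'E'
from h import *
import sys
s=get_state();a=np.radians(21);u=np.array([np.cos(a),np.sin(a),0]);v=np.array([-u[1],u[0],0]);B=np.array([.625,.187,0])
d=s['eef_pos']-B;print('tcp press',(d@u).round(4),(d@v).round(4),d[2].round(4),'F',s['contact_force'].round(1))
for n in ('top','scene','wrist'):
    c=read_camera(n);cv2.imwrite(f'pics/{n}_{sys.argv[1]}.png',c['frame'])
    p=cloud(c).reshape(-1,3);col=c['frame'].reshape(-1,3).astype(int);X=(p-B)@u;Y=(p-B)@v
    m=(X>-.145)&(X<-.08)&(abs(Y)>.022)&(abs(Y)<.047)&(p[:,2]>.1)&(p[:,2]<.27)&(col.min(1)>90)
    if m.sum()<20: continue
    def cost(k):return np.hypot(X[m]-k[0],p[m,2]-k[1])-.011
    from scipy.optimize import least_squares
    k=least_squares(cost,[X[m].mean(),p[m,2].mean()-.008],loss='soft_l1',f_scale=.002).x
    print(n,m.sum(),'bar centre',k.round(4),'theta',np.arctan2(k[1]-.16,.045-k[0]).round(3))
E
python3 bar.py a
```

```text
tcp press -0.1196 -0.0013 0.2158 F [-4.4 -3.8  7.6]
scene 158 bar centre [-0.1184  0.2052] theta 0.27
wrist 3833 bar centre [-0.1176  0.2068] theta 0.28
```

View pics/wrist_a.png

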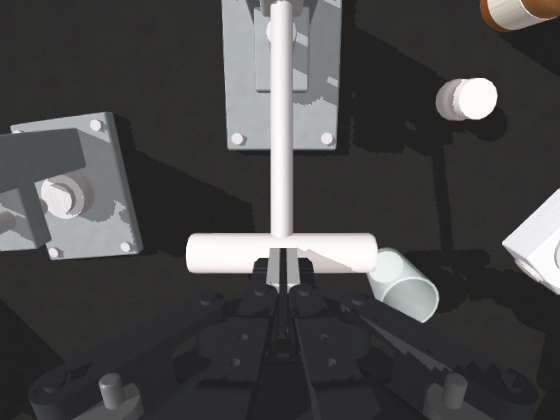

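The shut fingertips sit on the middle of the crossbar at (282,255), and the lever angle is about 0.28 rad. I'll continue down.

```bash
python3 -m crank '[[[-1,0,8],0,255],[[-3,0,16],0,255],[[-4,0,24],0,255],[[-5,0,32],0,255],[[-5,0,38],0,255],[[-5,0,38],0,255],[[-5,0,38],0,255],[[-5,0,38],0,255]]'; python3 bar.py b
```

```text
time: 9.8
eef_pos: [0.5095, 0.1416, 0.1792]
tcp_rot: [0.983, 0.183, -0.001, 0.001]
contact_force: [-5.2, -2.6, 8.4]
opening: -0.001
finger_force: 4.3
tcp press -0.124 -0.001 0.1792 F [-5.2 -2.6  8.4]
scene 162 bar centre [-0.1251  0.1686] theta 0.05
wrist 4152 bar centre [-0.1238  0.1695] theta 0.056
```

```bash
python3 -m crank '[[[-1,0,4],0,255],[[-2,0,9],0,255],[[-2,0,9],0,255],[[-2,0,9],0,255],[[-2,0,9],0,255]]'; python3 bar.py c
```

```text
time: 10.45
eef_pos: [0.509, 0.1414, 0.1709]
tcp_rot: [0.983, 0.183, 0.001, 0.001]
contact_force: [-2.8, -1.4, 8.9]
opening: -0.001
finger_force: 4.3
tcp press -0.1247 -0.001 0.1709 F [-2.8 -1.4  8.9]
scene 165 bar centre [-0.1132  0.1749] theta 0.094
wrist 4181 bar centre [-0.1241  0.1612] theta 0.007
```

View pics/scene_c.png

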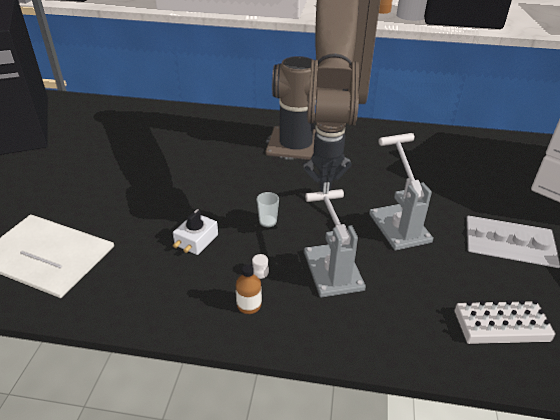

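The lever is level (about 0.007 rad, 8.9 N down), the fingers are on the bar at scene (325,194), and the beaker, bottle and jar stand where they were. The scene camera's 0.094 is a bad circle fit: the wrist view and the TCP height agree on level.

```bash
python3 -c "
from plant import ctrl
print(ctrl.sign_off())"
```

```text
the job is handed in; nothing more can be done
None
```

I twisted the knob clockwise to its stop and it sprang back to rest; the fingers now hold the press lever level (about 0.007 rad, 8.9 N down), the bystanders still stand, and the job is handed in.

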